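Trap the sinking block in the bench stop

ROBOT

A 6-joint arm with a two-finger parallel gripper is mounted at the origin on the work surface. World frame = base frame: x ahead of the robot, y to its left, z up, the work surface at z = 0. Lengths are in m, angles in rad, forces in N, time in s.
With the tool pointing down it reaches from about 0.375 to 0.9 m from the base axis. Payload 3.1 kg.
Tool frame: the origin (TCP) lies at the very end of the fingers, on their centre line; the grasp point (between the pads) lies 19 mm behind it (manip.pinch_z is the distance from the TCP to the grasp point, in m); z points along the fingers, y is the line along which they close (so a half turn about z gives the same grasp; the last joint's range is limited). The gripper opens to 85 mm and grips with 20 to 120 N. Pads are 22 mm wide; open, the fingers measure 114 mm over their backs; the gripper's body (76 mm by 85 mm) begins 54 mm behind the grasp point. The pads swing forward as they close: fully open they stand 13 mm farther back than shut.
Start: joints at [-1.433, 0.527, 1.433, -0, 1.181, -0.178], TCP at [0.194, -0.594, 0.231] pointing down, gripper open.
Joint ranges: [-3.08, 3.08], [-0.75, 2.2], [0.22, 2.44], [-1.43, 4.57], [0, 2.65], [-2.85, 2.85]. Speed limits (rad/s): [2.79, 2.79, 3.14, 3.14, 3.14, 3.14].

INTERFACE

Orientations are given as a unit quaternion [x, y, z, w].
In Python, from station import manip gives the robot as it stands.
- The arm moves only by the tool servo_tool, never from a script. Its argument "commands" is one flat list of numbers, 7 for each row, row after row: the shift along the tool's x, y, z each as a share of 500 mm, from -1 to 1, then the turn, a rotation vector about the tool's x, y, z each as a share of 360 degrees, from -1 to 1, then the opening, from -1 (shut) to 1 (fully open). In form: [dx, dy, dz, rx, ry, rz, claw, dx, dy, dz, rx, ry, rz, claw, ...]. A call has 1 to 12 rows; each row shifts and turns the commanded pose from where the row before left it, along the tool's axes as they then stand; what a row does not reach is not made up. A row lasts 1/12 s, in which the tool goes at most 41.7 mm and 7.16 degrees, less where a joint would pass 70% of its speed; a pose out of reach is approached as far as the arm can. A call with a number of a shift or a turn outside -1 to 1 is refused whole. A call with a gripper value outside its range is refused whole. The fingers move at their own pace and stop on an object; "force" is the grip in N (left out, the last holds). Time passes only in rows, so rows that do not move let the fingers close. It gives the time, the measured TCP pose, the force, the opening and the grip force at its end, in the units of the state.
- manip.sense(): the state, without advancing time (a new reading comes with each control period).
- manip.snapshot(name): name is "scene" or "top"; returns a dict with "img" (400x640x3 uint8, red, green, blue), "mtx" (3x3 intrinsics, pixels), "distortion" ([k1, k2, p1, p2, k3] as OpenCV has them; the pictures are not rectified), "world_to_cam" (4x4, takes a point from world to camera coordinates). Camera axes: x right, y up, looking along -z (the intrinsics and any distortion apply to the point x, -y, -z); pixel columns grow to the right and rows downward; lengths in m; the calibration is good to about 2 mm. A picture is of the moment at which its call begins. There is no depth.
- manip.sign_off(): hands the job in; it is judged then, once.
Trained networks look in a picture, given as the dict that the camera call returned (one of the last four; its "shot" number tells which), for a name from the list of things; names that differ only in an ending like _2 or _b are one class to them, and where a whole thing is asked for, a point or a joint stands for the part that bears it (a point fixed in the world has none). Each returns a list of dicts, best first, with "conf" (0 to 1); they miss things now and then, are a little off and sometimes report something else, mostly with a low value. They report only what shows in the picture. A call takes as long as a camera call. They do not tell look-alikes from the thing itself.
- manip.look_for(picture, query): "box" ([left, top, width, height] in pixels, round what is visible of it).
- manip.silhouettes(picture, query): "pixels" (400x640 bool, what is visible of it) and "box" ([left, top, width, height] in pixels, round what is visible of it).
The state is a dict: "t": time; "q": joint angles; "qd": joint speeds; "tau": joint torques, N m; "tcp_pos": TCP position; "tool_rot": TCP orientation; "force": force on the tool from outside, world axes, zero at the start; "ft_torque": the same for the moment, N m; "finger_gap": opening from 0.0 (shut) to 1.0 (fully open); "gripper_force": force on a finger pad.
Only numpy, scipy, OpenCV 4.12 (cv2) and the standard library are available. Lean on these libraries where they do the work, as an engineer would, in place of code of your own. Each camera call takes 0.05 s, during which the arm holds its last target. There are 200 camera calls.

TASK

Ready the sinking block (the pale wooden block with the round hollow) for hammering: push it along the bench, away from the robot, into the steel stop fixture, then push the sliding jaw along so that the block is trapped in the corner, flush against both the long fence and the end stop, with the jaw touching its other end. Only push with the fingers: do not lift or tip the block, and leave all the other things on the bench where they are.

Things in the scene. Friction and masses are not known exactly. Their poses are not given: they have to be found in the camera images.
- block: Pale hardwood block, 90 mm (its x) by 125 mm (its y) by 45 mm tall, about 0.4 kg, with a round hollow 62 mm wide and 12 mm deep in its top; lies loose in front of the fixture's open side. Origin: centre of its underside; its +x side (a long side) goes against the fence.
- fixture: Steel L-shaped stop, 40 mm tall, fixed on the bench. Origin: inner corner at bench level. Fence: inner face is plane x = 0, y from +30 to -370 mm, 30 mm thick; feet and guide bar behind it to x = +65 mm. End stop: inner face is plane y = 0, x from 0 to -80 mm, 30 mm thick. The block belongs in the corner at negative x and y, 90 mm side along x, 125 mm side along y.
- jaw (a joint): Travel (m, 0 to 0.2) of the aluminium jaw towards the fixture's +y (the end stop). Its pressing face is at fixture y = -0.250 + travel. Plate 25 mm thick, 55 mm tall, x from -80 to -2 mm, bridging over the fence at that height. About 3 N of friction; stays where left; meets the seated block at 0.125. It may push the block along the fence.
- jaw_back (a point): Point in the middle of the jaw's back face (the side away from the end stop), 30 mm above the bench; push the jaw here, towards the fixture's +y. It lies 25 mm behind the pressing face, 41 mm in front of the fence face.
- cup: copper cup, 72 mm across the rim, 75 mm tall, standing near the outer side of the end stop; bystander. Origin: centre of its underside.
- stake: mushroom-shaped steel stake, 60 mm across the foot, 67 mm tall, standing left of the block; bystander. Origin: centre of its underside.
- collar: copper ring lying flat, 60 mm across, 14 mm tall, right of the block; bystander. Origin: centre of its underside.
- hammer: hammer lying right of the fixture, 260 mm long, handle towards the robot; bystander.
- bowl: copper bowl, 120 mm across, 40 mm tall, standing left of the cup; bystander. Origin: centre of its underside.
Things that resemble listed ones, but are neither listed nor needed, are in the scene too. What is shaped like the block but green or purple is not meant.

How it is judged:
On the way, in this order (a step that is already met when the one before it is completed fails the run):
1. the block is pushed into the bay, near the fence, while the jaw is still open (x of block in the frame of fixture above -0.065 m and y of block in the frame of fixture below -0.055 m and value of joint jaw below 0.115 m), for 0.1 s.
2. the jaw is slid up to trap the block (value of joint jaw above 0.12 m), for 0.2 s.
At the end, for the whole second after the job is handed in: The block lies flat on the bench in the corner, square to the fixture within 0.04 rad, within 4 mm of touching both the fence and the end stop, and the jaw's travel is over 0.1215 (3.5 mm from fully tight or less); the block is at rest (x of block in the frame of fixture between -0.049 and -0.042 m and y of block in the frame of fixture between -0.0665 and -0.0595 m and angle between the x axis of block and the x axis of fixture, either way round below 0.04 rad and angle between block's own z axis and vertical below 0.04 rad and height (world z) of block below 0.004 m and value of joint jaw above 0.1215 m and linear speed of block below 0.01 m/s).
It fails at once if the block is lifted or tipped (height (world z) of block above 0.012 m or angle between block's own z axis and vertical above 0.15 rad).
It fails at once if another thing on the bench is moved more than 20 mm (distance of any of cup, stake, collar, hammer, bowl from where it was at the start of the episode above 0.02 m).
It also fails if it takes over 51 s, if anything falls off the work surface, if the arm or the gripper's body presses on something with over 40 N, if the wrist force passes 120 N, or if a joint passes its speed limit or range.

## Working session

There is one attempt and no reset: what is moved stays moved. The work goes in short steps, Python scripts to look and compute and a tool call to move; the robot and the scene stay as the last step left them, time stands still between calls to the robot, and variables do not carry over. Pictures are saved under pics/ and viewed, at most 10 in all, crops included, and the job is handed in when it is done.

Besides the shell and the picture viewer there is one more tool, called after "Call:" in YAML: its name, and indented under it one key for each argument. servo_tool: Moves the arm, as the interface text tells. Its arguments: {"type":"object","properties":{"commands":{"type":"array"},"force":{"type":"number"}},"required":["commands"]}

```bash
mkdir -p pics
cat > h.py <<'E'
import numpy as np, cv2
from station import manip
def px2w(s,uv,z):
    uv=np.array(uv,float).reshape(-1,1,2)
    n=cv2.undistortPoints(uv,np.array(s["mtx"],float),np.array(s["distortion"],float)).reshape(-1,2)
    M=np.array(s["world_to_cam"]);R=M[:3,:3];c=-R.T@M[:3,3]
    d=np.c_[n[:,0],-n[:,1],-np.ones(len(n))]@R
    return c+d*((z-c[2])/d[:,2])[:,None]
def w2px(s,P):
    M=np.array(s["world_to_cam"]);p=np.c_[np.atleast_2d(P),np.ones(len(np.atleast_2d(P)))]@M.T
    p=p[:,:3]*[1,-1,-1]
    return cv2.projectPoints(p,np.zeros(3),np.zeros(3),np.array(s["mtx"],float),np.array(s["distortion"],float))[0].reshape(-1,2)
E
python3 - <<'E'
from h import *
for n in("scene","top"):
    s=manip.snapshot(n);cv2.imwrite(f"pics/{n}0.png",s["img"][:,:,::-1])
    for q in("block","fixture","jaw","cup","stake","collar","hammer","bowl"):
        for d in manip.look_for(s,q)[:4]:
            b=d["box"];z=0.045 if q=="block" else 0
            print(n,q,round(d["conf"],2),np.round(b),px2w(s,[b[0]+b[2]/2,b[1]+b[3]/2],z).round(3)[0])
print(manip.sense())
E
```

```text
scene block 0.89 [322. 128.  52.  38.] [0.348 0.232 0.045]
scene block 0.79 [284. 179.  52.  42.] [0.514 0.071 0.045]
scene block 0.58 [419. 239.  79.  67.] [0.813 0.304 0.045]
scene fixture 0.79 [214. 213. 178.  96.] [0.653 0.013 0.   ]
scene jaw 0.72 [254. 233.  27.  60.] [ 0.636 -0.066  0.   ]
scene jaw 0.55 [431. 174.  48.  39.] [0.563 0.453 0.   ]
scene cup 0.62 [389. 185.  27.  40.] [ 0.561  0.304 -0.   ]
scene stake 0.71 [364. 162.  25.  32.] [0.445 0.282 0.   ]
scene collar 0.66 [223. 205.  25.  17.] [ 0.464 -0.109  0.   ]
scene hammer 0.62 [151. 190.  44.  85.] [ 0.479 -0.264  0.   ]
scene bowl 0.83 [429. 175.  50.  35.] [0.56  0.453 0.   ]
top block 0.73 [294. 198.  58.  54.] [0.486 0.072 0.045]
top block 0.69 [216. 268.  65.  62.] [0.309 0.247 0.045]
top block 0.6 [196.  72.  57.  63.] [0.785 0.321 0.045]
top fixture 0.9 [266. 126. 163.  64.] [0.659 0.012 0.   ]
top fixture 0.51 [229. 221.  29.  23.] [0.466 0.272 0.   ]
top jaw 0.65 [377. 128.  21.  64.] [ 0.656 -0.089  0.   ]
top cup 0.97 [221. 163.  31.  29.] [0.606 0.292 0.   ]
top stake 0.67 [231. 218.  27.  25.] [0.47
[... 222 characters left out ...]
7.] [0.593 0.434 0.   ]
{'t': 0.9, 'q': array([-1.43348566e+00,  5.27472443e-01,  1.43269082e+00,  1.38538200e-05,
        1.18137280e+00, -1.78521961e-01]), 'qd': array([ 0.00139213,  0.00205607, -0.00010799,  0.00014958,  0.00143387,
       -0.00017156]), 'tau': array([ 8.89633020e-05, -4.42303419e+01, -1.78423834e+01, -2.12902210e-04,
        6.89508779e-04,  6.14528673e-06]), 'tcp_pos': array([ 0.19414755, -0.59407229,  0.23133028]), 'tool_rot': array([9.87557522e-01, 1.57258195e-01, 5.82396134e-06, 2.84227808e-05]), 'force': array([-0.1528308 , -0.72632422, -1.01578476]), 'ft_torque': array([-0.01714749, -0.05544189,  0.01316348]), 'gripper_force': 0.0, 'finger_gap': 0.9996342031500098}
```

View pics/top0.png

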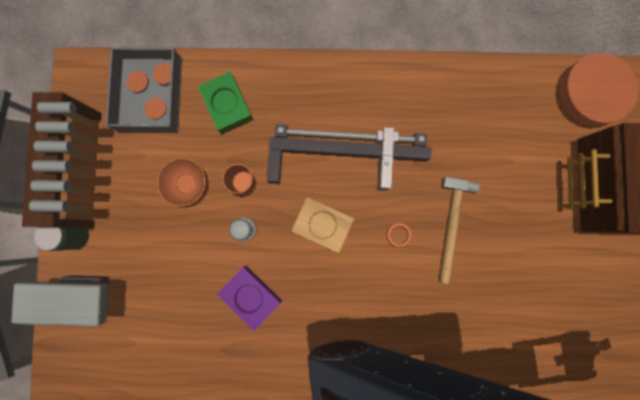

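View pics/scene0.png

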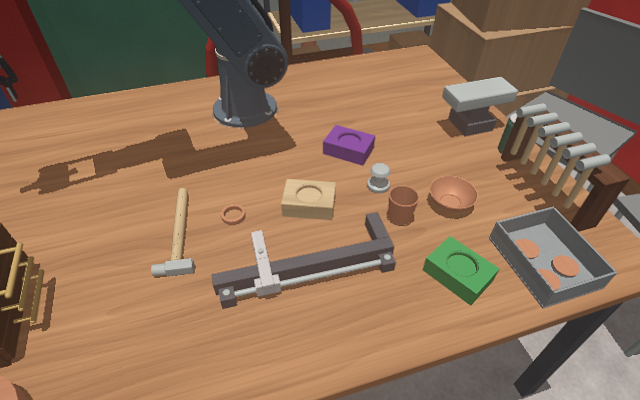

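Run:
```python
from h import *
s=manip.snapshot("top")
for q,z in(("block",.045),("fixture",.04),("jaw",.055)):
    for d in manip.silhouettes(s,q)[:3]:
        c=max(cv2.findContours(d["pixels"].astype(np.uint8),0,2)[0],key=len)
        w=px2w(s,c.reshape(-1,2),z)[:,:2]
        r=cv2.minAreaRect((w*1000).astype(np.float32))
        print(q,round(d["conf"],2),d["box"],np.round(r[0],1),np.round(r[1],1),round(r[2],1),np.round(cv2.boxPoints(r),0).tolist())
im=s["img"][115:260,215:440,::-1]
cv2.imwrite("pics/crop0.png",cv2.resize(im,None,fx=3.5,fy=3.5,interpolation=2))
print(w2px(s,[[.65,0,.04],[.65,.1,.04],[.55,0,.04]]))
```

```text
block 0.89 [218.3, 268.6, 61.4, 64.9] [312.3 244.4] [126.1 102. ] 47.2 [[232.0, 233.0], [307.0, 164.0], [393.0, 256.0], [318.0, 325.0]]
block 0.81 [293.8, 197.7, 60.2, 52.8] [487.9  72.7] [124.6  91.8] 66.3 [[421.0, 34.0], [505.0, -3.0], [555.0, 111.0], [471.0, 148.0]]
block 0.73 [200.4, 73.3, 52.1, 61.6] [786.1 317.6] [138.1  92.6] 25.8 [[704.0, 329.0], [744.0, 246.0], [868.0, 306.0], [828.0, 389.0]]
fixture 0.74 [267.4, 123.8, 162.0, 65.8] [654.9  11.5] [399.5 154.3] 89.2 [[575.0, -187.0], [729.0, -189.0], [735.0, 210.0], [581.0, 212.0]]
jaw 0.89 [376.0, 127.1, 20.7, 63.2] [650.9 -81.7] [151.6  50.9] 0.2 [[575.0, -56.0], [575.0, -107.0], [727.0, -107.0], [727.0, -56.0]]
[[353.23915842 158.79746027]
 [312.41824124 158.21792555]
 [352.88174254 199.50403494]]
```

View pics/crop0.png

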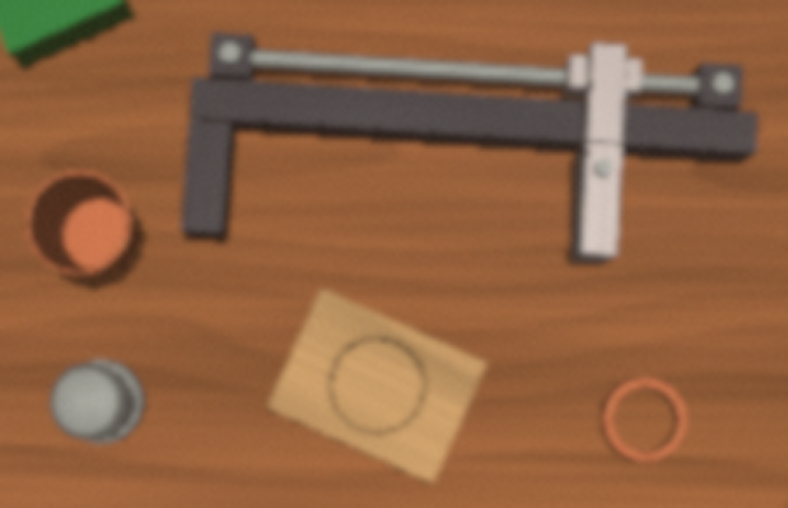

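Run:
```python
from h import *
s=manip.snapshot("top")
f=lambda p,z:px2w(s,np.array(p)/3.5+[215,115],z)[:,:2].round(4)
print("fix corner,fence end,stop tip\n",f([[231,121],[750,157],[226,236]],.04))
print("jaw front: top-left bot-left, right\n",f([[588,140],[580,256],[617,258]],.055))
print("block",f([[323,289],[487,363],[436,481],[268,407]],.045))
print("cup,stake, collar",f([[80,222]],.075),f([[90,400]],.067),f([[646,419]],.014))
```

```text
fix corner,fence end,stop tip
 [[ 0.6704  0.1776]
 [ 0.6502 -0.1864]
 [ 0.5891  0.1791]]
jaw front: top-left bot-left, right
 [[ 0.6576 -0.0707]
 [ 0.5771 -0.0654]
 [ 0.5761 -0.0908]]
block [[ 0.5527  0.1106]
 [ 0.5033 -0.0031]
 [ 0.4222  0.031 ]
 [ 0.4708  0.1469]]
cup,stake, collar [[0.5931 0.2739]] [[0.4737 0.265 ]] [[ 0.4663 -0.1182]]
```

Candidates for the block in the top picture are pale (323,225), purple (249,298) and green (224,102). The crop confirms the plain wooden one with the round hollow at (323,225), so I'm using that. The fixture corner is at about (0.671, 0.179) and its yaw is about -3.2°. The jaw is open at (387,160).

Call:
servo_tool:
  commands: [0,0,0,0,0,0.0197,1,0,0,0,0,0,0.0197,1,0,0,0,0,0,0.0197,1,0.04,-0.07,0,0,0,0,1,0.04,-0.07,0,0,0,0,1,0.04,-0.07,0,0,0,0,1,0.04,-0.07,0,0,0,0,1,0.04,-0.07,0,0,0,0,1,0.04,-0.07,0,0,0,0,1,0.04,-0.07,0,0,0,0,1,0.04,-0.07,0,0,0,0,1,0.04,-0.07,0,0,0,0,1]

```text
t: 2.15
tcp_pos: [0.3921, -0.2879, 0.2316]
tool_rot: [1.0, -0.028, 0.0, 0.0]
force: [1.2, -0.7, 0.5]
finger_gap: 0.996
gripper_force: 0.0
```

Call:
servo_tool:
  commands: [-0.005,-0.081,0,0,0,0,1,-0.005,-0.081,0,0,0,0,1,-0.005,-0.081,0,0,0,0,1,-0.005,-0.081,0,0,0,0,1,-0.005,-0.081,0,0,0,0,1,-0.005,-0.081,0,0,0,0,1,-0.005,-0.081,0,0,0,0,1,-0.005,-0.081,0,0,0,0,1,-0.005,-0.081,0,0,0,0,1,0,0,0.08,0,0,0,1,0,0,0.08,0,0,0,1,0,0,0,0,0,0,1]

```text
t: 3.15
tcp_pos: [0.3847, 0.0771, 0.1457]
tool_rot: [1.0, -0.026, -0.008, -0.0]
force: [-1.8, -1.3, -0.7]
finger_gap: 1.0
gripper_force: 0.0
```

Call:
servo_tool:
  commands: [0,0,0.069,0,0,0,1,0,0,0.069,0,0,0,1,0,0,0.069,0,0,0,1,0,0,0.05,0,0,0,1,0,0,0,0,0,0,1,0,0,0,0,0,0,1]

```text
t: 3.65
tcp_pos: [0.3895, 0.0751, 0.0232]
tool_rot: [1.0, -0.028, -0.001, -0.0]
force: [-0.3, -1.0, 0.2]
finger_gap: 0.999
gripper_force: 0.0
```

Call:
servo_tool:
  commands: [0,0,0.018,0,0,0,1,0,0,0.017,0,0,0,1,0.02,0,0,0,0,0,1,0.02,0,0,0,0,0,1,0.018,0,0,0,0,0,1,0.018,0,0,0,0,0,1,0.018,0,0,0,0,0,1,0.018,0,0,0,0,0,1,0.018,0,0,0,0,0,1,0.018,0,0,0,0,0,1,0.018,0,0,0,0,0,1,0,0,0,0,0,0,1]

```text
t: 4.65
tcp_pos: [0.4742, 0.071, 0.0053]
tool_rot: [1.0, -0.028, 0.001, 0.0]
force: [-1.8, 0.2, -0.3]
finger_gap: 1.002
gripper_force: 0.8
```

```bash
cat > m.py <<'E'
from h import *
import sys
s=manip.snapshot("top");C=np.array([.671,.179]);X=np.array([.9985,-.0555]);Y=np.array([.0555,.9985])
for q,z in(("block",.045),("jaw",.055)):
    for d in manip.silhouettes(s,q):
        c=max(cv2.findContours(d["pixels"].astype(np.uint8),0,2)[0],key=len)
        w=px2w(s,c.reshape(-1,2),z)[:,:2]-C;w=np.c_[w@X,w@Y]*1000
        r=cv2.minAreaRect(w.astype(np.float32))
        if abs(r[0][0]+90)<150 and -200<r[0][1]<0 or q=="jaw": print(q,round(d["conf"],2),np.round(r[0],1),np.round(r[1],1),round(r[2],1),"y range",w[:,1].min().round(),w[:,1].max().round())
t=manip.sense();p=t["tcp_pos"][:2]-C;print("tcp fix",(p@X).round(4),(p@Y).round(4),t["tcp_pos"].round(4),t["force"].round(1))
cv2.imwrite(f"pics/{sys.argv[1]}.png",cv2.resize(s["img"][115:260,215:440,::-1],None,fx=3.5,fy=3.5,interpolation=2))
E
python3 m.py a
```

```text
block 0.66 [-122.1 -112.4] [126.6  52.3] 76.4 y range -179.0 -48.0
jaw 0.82 [  -5.6 -261.4] [151.7  50.9] 3.3 y range -284.0 -232.0
tcp fix -0.1915 -0.1188 [0.4732 0.071  0.0053] [-0.3 -0.4 -0.1]
```

View pics/a.png

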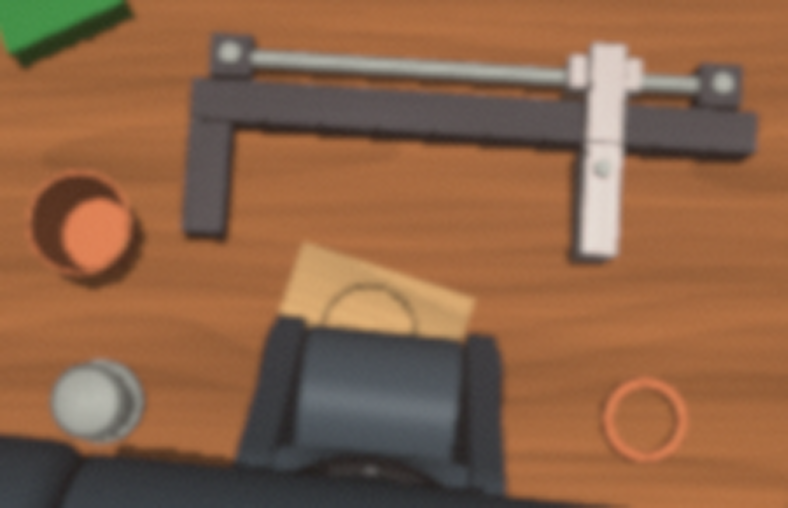

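The block is rotating square as intended, its front edge at crop (305,245)–(472,298), and it is clear of the end stop at (205,235) and the jaw at (595,255). I'll keep pushing.

Call:
servo_tool:
  commands: [0.016,0,0,0,0,0,1,0.016,0,0,0,0,0,1,0.016,0,0,0,0,0,1,0.016,0,0,0,0,0,1,0.016,0,0,0,0,0,1,0.016,0,0,0,0,0,1,0.016,0,0,0,0,0,1,0.016,0,0,0,0,0,1,0.012,0,0,0,0,0,1,0.012,0,0,0,0,0,1,0,0,0,0,0,0,1,0,0,0,0,0,0,1]

```text
t: 5.8
tcp_pos: [0.5491, 0.0667, 0.0056]
tool_rot: [1.0, -0.028, 0.001, 0.0]
force: [0.1, 0.1, 0.6]
finger_gap: 0.999
gripper_force: 0.0
```

```bash
python3 m.py b
```

```text
block 0.85 [ -26.2 -103.1] [92.7 26.6] 82.5 y range -149.0 -57.0
jaw 0.7 [  -5.6 -261.2] [151.9  50.9] 3.1 y range -284.0 -233.0
tcp fix -0.1164 -0.1188 [0.5482 0.0668 0.0056] [-0.5  0.4 -0.1]
```

View pics/b.png

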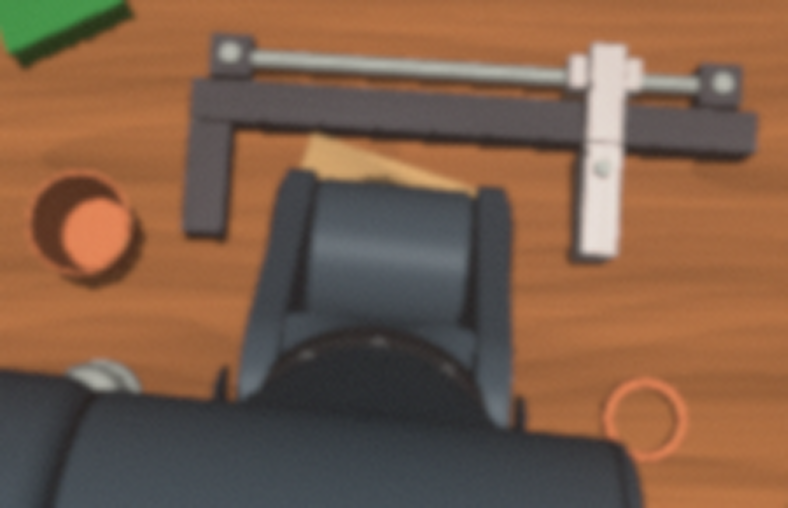

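The block is now near the fence, about 13° askew, its left front corner at crop (315,135) close to the fence. The right finger pressing on should square it against the fence.

Call:
servo_tool:
  commands: [0.008,0,0,0,0,0,1,0.008,0,0,0,0,0,1,0.006,0,0,0,0,0,1,0.004,0,0,0,0,0,1,0,0,0,0,0,0,1,0,0,0,0,0,0,1]

```text
t: 6.45
tcp_pos: [0.5567, 0.0664, 0.0052]
tool_rot: [1.0, -0.027, -0.004, -0.0]
force: [-7.1, -1.2, 6.1]
finger_gap: 1.0
gripper_force: 5.0
```

```bash
python3 m.py c
```

```text
block 0.55 [-17.1 -92.2] [71.8 17.9] 74.5 y range -128.0 -57.0
jaw 0.65 [  -6.7 -254.6] [ 49.7 150.5] 85.4 y range -284.0 -233.0
jaw 0.42 [-163.  -410.5] [ 92.5 255.1] 74.6 y range -485.0 -391.0
tcp fix -0.1079 -0.1188 [0.5567 0.0664 0.0052] [-7.9  0.3  6.2]
```

It has jammed: the block's near right corner slipped inside the finger gap, so only the left finger pushes, straight behind the fence contact. I'll back off, shut the fingers and push near the right end.

Call:
servo_tool:
  commands: [-0.05,0,0,0,0,0,1,-0.07,0,0,0,0,0,1,0,0,-0.016,0,0,0,-1,0,0.025,0,0,0,0,-1,0,0.025,0,0,0,0,-1,0,0,0,0,0,0,-1,0,0,0,0,0,0,-1,0,0,0,0,0,0,-1,0,0,0,0,0,0,-1,0,0,0,0,0,0,-1]

```text
t: 7.43
tcp_pos: [0.4997, 0.045, 0.0132]
tool_rot: [1.0, -0.027, -0.0, -0.0]
force: [0.6, 0.1, 0.1]
finger_gap: -0.0
gripper_force: 0.0
```

```bash
python3 m.py d
```

```text
block 0.77 [ -60.  -107.8] [126.4  92.2] 75.4 y range -178.0 -37.0
jaw 0.64 [  -5.6 -261.4] [151.8  51. ] 3.3 y range -284.0 -233.0
jaw 0.41 [ -60.7 -108.4] [123.   91.2] 75.3 y range -176.0 -41.0
jaw 0.32 [-80.8  94.6] [70.4 77.8] 4.0 y range 55.0 134.0
jaw 0.31 [-196.6 -295.9] [53.1 41.6] 74.5 y range -323.0 -271.0
tcp fix -0.1638 -0.1435 [0.4995 0.0448 0.0133] [-0.2  1.1 -0.3]
```

View pics/d.png

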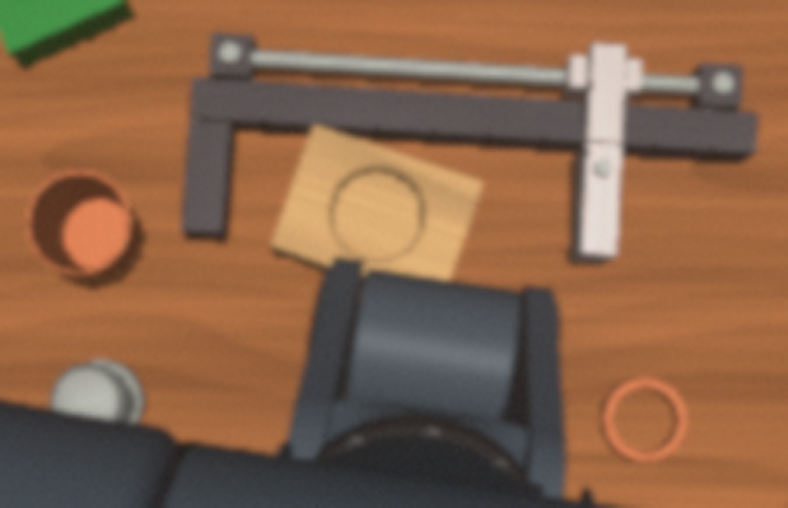

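The block sits at about (-0.060, -0.108) in the fixture frame, 14° askew, near right corner at crop (450,280). The shut fingers are behind its right part, so I push now.

Call:
servo_tool:
  commands: [0.02,0,0,0,0,0,-1,0.018,0,0,0,0,0,-1,0.014,0,0,0,0,0,-1,0.014,0,0,0,0,0,-1,0.012,0,0,0,0,0,-1,0.012,0,0,0,0,0,-1,0.012,0,0,0,0,0,-1,0.01,0,0,0,0,0,-1,0.01,0,0,0,0,0,-1,0,0,0,0,0,0,-1,0,0,0,0,0,0,-1]

```text
t: 8.5
tcp_pos: [0.5622, 0.0411, 0.0135]
tool_rot: [1.0, -0.028, 0.002, -0.0]
force: [0.3, 0.6, -0.1]
finger_gap: -0.004
gripper_force: 0.0
```

```bash
python3 m.py e
```

```text
block 0.91 [ -47.1 -101.8] [124.4  96. ] 89.8 y range -164.0 -40.0
jaw 0.93 [  -5.6 -261.4] [151.7  50.9] 3.3 y range -284.0 -232.0
tcp fix -0.102 -0.1437 [0.5612 0.0412 0.0135] [-0.  -0.7  0.5]
```

View pics/e.png

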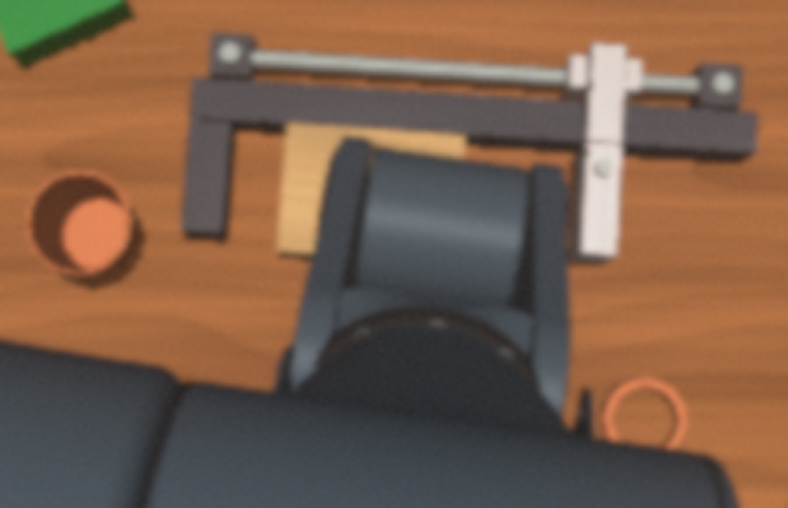

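The block is nearly square along the fence. I'll press a little more to seat it and watch the force.

Call:
servo_tool:
  commands: [0.004,0,0,0,0,0,-1,0.004,0,0,0,0,0,-1,0.003,0,0,0,0,0,-1,0,0,0,0,0,0,-1]

```text
t: 8.98
tcp_pos: [0.5635, 0.041, 0.0132]
tool_rot: [1.0, -0.028, -0.003, -0.0]
force: [-5.1, -1.2, 3.7]
finger_gap: -0.002
gripper_force: 2.5
```

Call:
servo_tool:
  commands: [-0.06,0,0,0,0,0,-1,-0.06,0,0,0,0,0,-1,0,0,-0.08,0,0,0,-1,0,0,-0.08,0,0,0,-1,0,0,-0.08,0,0,0,-1,0.038,0.064,0,0,0,0,-1,0.038,0.064,0,0,0,0,-1,0.038,0.064,0,0,0,0,-1,0.038,0.064,0,0,0,0,-1,0.038,0.064,0,0,0,0,-1,0.038,0.064,0,0,0,0,-1,0,0,0,0,0,0,-1]

```text
t: 9.98
tcp_pos: [0.6146, -0.1618, 0.1343]
tool_rot: [1.0, -0.03, 0.005, 0.003]
force: [1.1, 0.6, 1.3]
finger_gap: -0.003
gripper_force: 0.0
```

```bash
python3 m.py f
```

```text
block 0.84 [ -45.7 -103.1] [ 94.4 124.7] 0.4 y range -166.0 -41.0
jaw 0.73 [  -6.7 -262.7] [149.3  48.5] 3.3 y range -284.0 -235.0
tcp fix -0.0435 -0.336 [ 0.6089 -0.1541  0.1329] [0.4 0.2 0.3]
```

View pics/f.png

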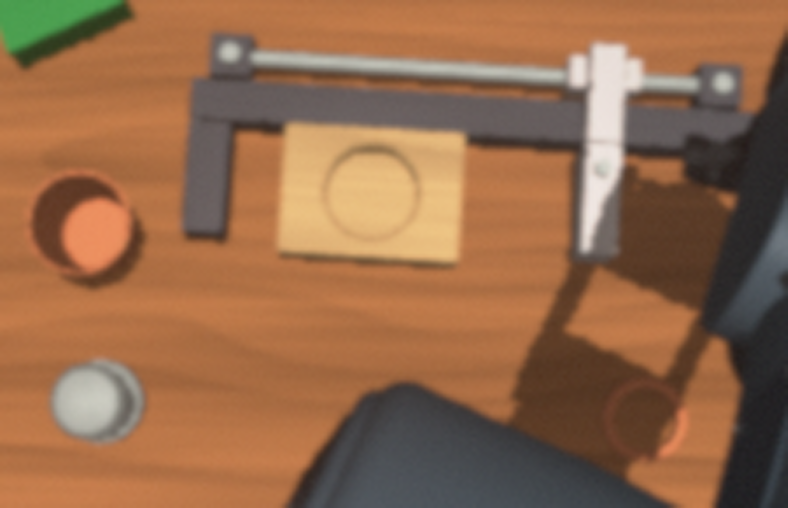

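The block lies flush on the fence, its hollow at crop (371,193), and square within about 0.4°. The gripper hangs behind the jaw. Next I descend and push the jaw.

Call:
servo_tool:
  commands: [0,0,0.075,0,0,0,-1,0,0,0.075,0,0,0,-1,0.004,0,0.072,0,0,0,-1,0,0,0,0,0,0,-1,0,0,0,0,0,0,-1,0,-0.02,0,0,0,0,-1,0,-0.02,0,0,0,0,-1,0,-0.02,0,0,0,0,-1,0,-0.02,0,0,0,0,-1,0,0,0,0,0,0,-1]

```text
t: 10.97
tcp_pos: [0.6139, -0.1113, 0.0241]
tool_rot: [1.0, -0.026, 0.001, -0.0]
force: [-0.1, 0.4, 0.1]
finger_gap: -0.001
gripper_force: 0.0
```

Call:
servo_tool:
  commands: [0,-0.016,0,0,0,0,-1,0,-0.016,0,0,0,0,-1,0,-0.016,0,0,0,0,-1,0,-0.016,0,0,0,0,-1,0,-0.016,0,0,0,0,-1,0,-0.016,0,0,0,0,-1,0,-0.016,0,0,0,0,-1,0,-0.016,0,0,0,0,-1,0,-0.016,0,0,0,0,-1,0,-0.016,0,0,0,0,-1,0,0,0,0,0,0,-1]

```text
t: 11.88
tcp_pos: [0.6175, -0.0319, 0.022]
tool_rot: [1.0, -0.027, -0.0, -0.001]
force: [0.5, 0.3, -0.4]
finger_gap: 0.002
gripper_force: 0.0
```

```bash
python3 m.py g
```

```text
block 0.86 [-45.8 -99. ] [ 94.2 121.3] 0.4 y range -160.0 -38.0
tcp fix -0.0424 -0.2148 [ 0.6167 -0.0331  0.0216] [ 0.  -0.7 -0.2]
```

View pics/g.png

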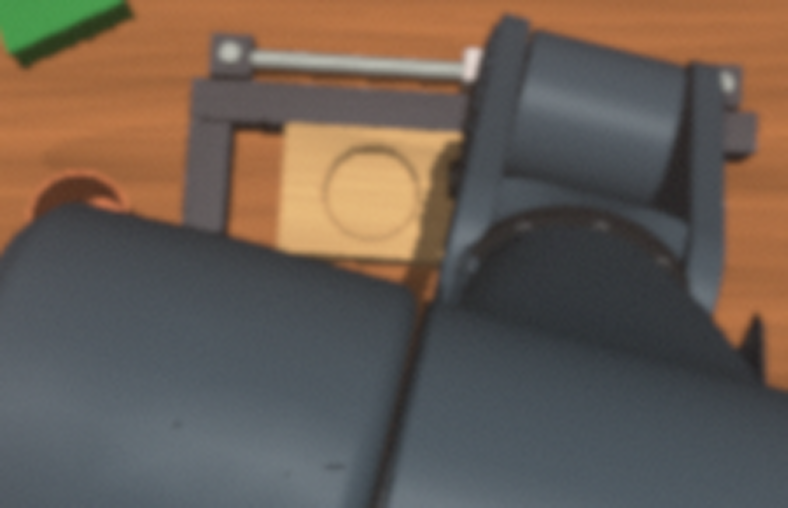

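The jaw follows, its left slider edge at crop (470,62), and the block has not moved. Continue slowly.

Call:
servo_tool:
  commands: [0,-0.011,0,0,0,0,-1,0,-0.011,0,0,0,0,-1,0,-0.011,0,0,0,0,-1,0,-0.011,0,0,0,0,-1,0,-0.011,0,0,0,0,-1,0,-0.011,0,0,0,0,-1,0,-0.011,0,0,0,0,-1,0,-0.01,0,0,0,0,-1]

```text
t: 12.7
tcp_pos: [0.619, 0.0081, 0.0217]
tool_rot: [1.0, -0.027, -0.002, 0.001]
force: [-2.6, -6.8, -1.5]
finger_gap: 0.002
gripper_force: 3.9
```

Call:
servo_tool:
  commands: [0,-0.006,0,0,0,0,-1,0,-0.006,0,0,0,0,-1,0,-0.006,0,0,0,0,-1,0,0,0,0,0,0,-1]

```text
t: 13.03
tcp_pos: [0.6194, 0.0174, 0.0217]
tool_rot: [1.0, -0.027, -0.002, 0.001]
force: [-1.8, -6.2, -1.2]
finger_gap: 0.0
gripper_force: 3.1
```

```bash
python3 m.py g2
```

```text
block 0.88 [-46.2 -47.1] [92.1 94.8] 89.8 y range -93.0 -1.0
tcp fix -0.0425 -0.1642 [0.6194 0.0174 0.0217] [-1.5 -5.7 -0.6]
```

Call:
servo_tool:
  commands: [0,-0.005,0,0,0,0,-1,0,-0.005,0,0,0,0,-1,0,0,0,0,0,0,-1]

```text
t: 13.43
tcp_pos: [0.6195, 0.0176, 0.0218]
tool_rot: [1.0, -0.026, -0.002, 0.004]
force: [-4.3, -20.8, -0.8]
finger_gap: -0.003
gripper_force: 10.8
```

Call:
servo_tool:
  commands: [0,-0.005,0,0,0,0,-1,0,-0.005,0,0,0,0,-1,0,0,0,0,0,0,-1]

```text
t: 13.68
tcp_pos: [0.6195, 0.0176, 0.0218]
tool_rot: [1.0, -0.025, -0.003, 0.007]
force: [-5.8, -36.6, -0.6]
finger_gap: -0.001
gripper_force: 18.4
```

The jaw is firmly tight: the force is rising with no motion. Back off, rise and check.

Call:
servo_tool:
  commands: [0,0.03,0,0,0,0,-1,0,0.06,0,0,0,0,-1,0,0.06,0,0,0,0,-1,0,0,-0.08,0,0,0,-1,0,0,-0.08,0,0,0,-1,0,0,-0.08,0,0,0,-1,0,0.08,0,0,0,0,-1,0,0.08,0,0,0,0,-1,0,0.08,0,0,0,0,-1,0,0,0,0,0,0,-1]

```text
t: 14.52
tcp_pos: [0.6114, -0.1734, 0.1431]
tool_rot: [1.0, -0.031, 0.002, 0.002]
force: [0.5, 0.3, -0.7]
finger_gap: 0.004
gripper_force: 0.0
```

```bash
python3 m.py h1
```

```text
block 0.67 [-45.1 -63.8] [ 96.6 124.9] 0.4 y range -126.0 -1.0
jaw 0.59 [  -6.6 -141.8] [151.6  48.5] 4.0 y range -162.0 -113.0
tcp fix -0.0417 -0.348 [ 0.6101 -0.1661  0.142 ] [-0.1  0.7 -0.3]
```

View pics/h1.png

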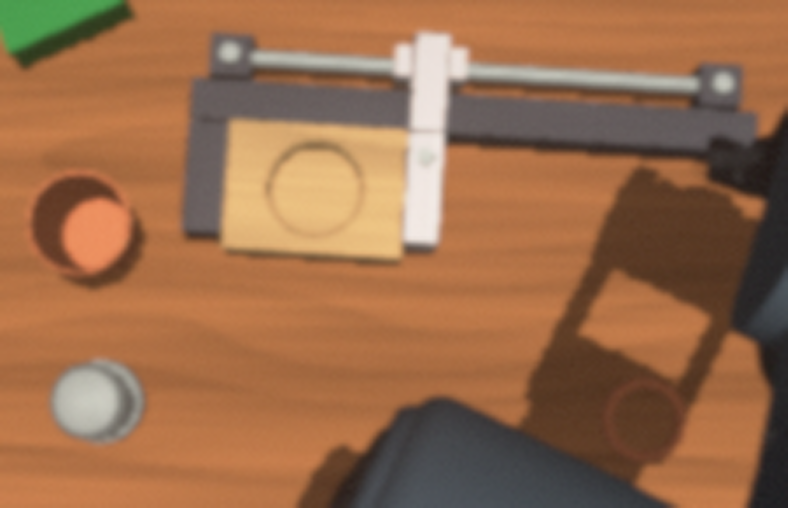

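The block sits in the corner (hollow at crop (315,188)), flush with the fence and end stop, and the jaw touches its right end at (405,190). The cup, stake and collar have not moved. Handing in.

```bash
python3 -c "
from station import manip
print(manip.sign_off())"
```

```text
the job is handed in; nothing more can be done
None
```

The pale block is in the corner, flush against the fence and end stop with the jaw tight on its other end. I handed the job in at about 15 s of the 51 s allowed; the hand-in gave no verdict.

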